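# Roll a sample tube onto the read line of a tube reader and read it

### The arm

A 7-joint arm with a two-finger parallel gripper is mounted at the origin on a cart in front of the work surface, level with it; the furniture and walls round the work are solid. World frame = base frame: x ahead of the robot, y to its left, z up, the work surface at z = 0. Lengths are in m, angles in rad, forces in N, time in s.
With the tool pointing down it reaches from about 0.4 to 0.925 m from the base axis. Payload 5.6 kg.
Tool frame: the origin (TCP) lies between the finger pads; the fingertips stand 22 mm ahead of it and the grasp point (between the pads) lies 3 mm ahead of it; z points along the fingers, y is the line along which they close (so a half turn about z gives the same grasp; the last joint's range is limited). The gripper opens to 85 mm and grips with 20 to 120 N. Pads are 22 mm wide; open, the fingers measure 114 mm over their backs; the gripper's body (76 mm by 85 mm) begins 54 mm behind the grasp point. The pads swing forward as they close: fully open they stand 13 mm farther back than shut.
Start: joints at [-1.273, 0.468, -0.012, 1.603, 0.006, 1.071, -0.056], TCP at [0.217, 0.613, 0.253] pointing down, gripper open.
Joint ranges: [-2.53, 2.53], [-0.31, 2.02], [-1.57, 1.55], [0.28, 2.44], [-1.29, 4.43], [0.15, 1.84], [-2.92, 2.92]. Speed limits (rad/s): [2.57, 2.57, 3.14, 3.14, 3.14, 3.14, 3.14].

### API

Orientations are given as a unit quaternion [w, x, y, z].
In Python, from plant import state, grab_frame, calibration, job_done gives the robot as it stands.
- The arm moves only by the shell command python3 -m jog 'ROWS' [FORCE]. ROWS is JSON, a list of rows, each a list of 7 numbers: the opening, from 0 (shut) to 1 (fully open), then the shift along the tool's x, y, z in m, then the turn, a rotation vector about the tool's x, y, z in degrees. In form: [[claw, x, y, z, wx, wy, wz], ...]. A call has 1 to 12 rows; each row is the pose to reach, as a shift and turn from the pose commanded when the call began, along the tool's axes at that moment; what a row does not reach only later rows make up. A row lasts 1/8 s, in which the tool goes at most 62.5 mm and 10.7 degrees, less where a joint would pass 70% of its speed; a pose out of reach is approached as far as the arm can. A call with a gripper value outside its range is refused whole. The fingers move at their own pace and stop on an object; FORCE is the grip in N (left out, the last holds). Time passes only in rows, so rows that repeat a pose let the fingers close. It gives the time, the measured TCP pose, the force, the opening and the grip force at its end, in the units of the state.
- state(): the state, without advancing time (a new reading comes with each control period).
- grab_frame(name): name is "scene" or "top"; returns the picture (400x640x3 uint8, blue, green, red); there is no depth.
- calibration(name): a dict with "fx", "fy", "cx", "cy" (pixels), "k1" (the pictures are not rectified: a ray, as slopes to the right and down, at radius r is drawn at 1 + k1 r^2 times it, then the intrinsics apply), "origin" and "rotation" of the camera in the world. Camera axes: x right, y up, looking along -z (the intrinsics and any distortion apply to the point x, -y, -z); pixel columns grow to the right and rows downward; lengths in m; the calibration is good to about 2 mm. A picture is of the moment at which its call begins. calibration takes no time and is no camera call.
- job_done(): hands the job in; it is judged then, once.
The state is a dict: "clock": time; "qpos": joint angles; "joint_vel": joint speeds; "effort": joint torques, N m; "position": TCP position; "tcp_rot": TCP orientation; "wrist_force": force on the tool from outside, world axes, zero at the start; "ft_torque": the same for the moment, N m; "gripper_width": finger opening in m; "grip_force": force on a finger pad.
Only numpy, scipy, OpenCV 4.12 (cv2) and the standard library are available. Lean on these libraries where they do the work, as an engineer would, in place of code of your own. Each camera call takes 0.05 s, during which the arm holds its last target. There are 200 camera calls.

### The job

A capped sample tube lies on the deck of the tube reader, short of the read line. Without ever picking it up, push along its top to roll it away from you until it drops into the groove on the marked line, then push it endwise along the groove until its base is against the window of the reading head. Only then press the read key fully down and let it come up again; leave the tube lying there and the things around undisturbed.

Things in the scene. Friction and masses are not known exactly. Their poses are not given: they have to be found in the camera images.
- tube_reader: Tube reader, fixed on the desk: white base 136 x 166 mm (x -70 to +66, y -71 to +95), 18 mm high, carrying a grey deck, a reading head and a key. Origin on the desk under the deck. x points away from the robot (turned up to 0.22 rad either way): the direction to roll; y runs along the tube towards the head; z up.
- deck_mid (a point): Middle of the flat deck top, at x 0, y +2.5, z 28 mm in the reader's frame. The deck spans x -64 to +62 and y -35 to +40 mm, with rims 4 mm high along x = -65 and +63 mm; one groove along y crosses it at x = +25 mm (16 mm wide, 10 mm deep) with a dark line on its floor. Past y = -35 mm lies the lower apron (the base, 18 mm high).
- line_mid (a point): Point over the marked line where a tube's axis lies when it sits in the groove: x +25, y 0, z 38.4 mm in the reader's frame; axes as the reader's.
- read_window (a point): Centre of the round black-rimmed window (33 mm across) on the white reading head, facing -y of the reader at the groove's end; at x +25, y +45, z 38.4 mm in the reader's frame. The head fills x -1 to +51, y +47 to +89 mm, up to 74 mm above the desk.
- sample_tube: Lying clear sample tube with a screw cap, 97 mm long, loose, 45 to 75 g. Body 26.2 mm across; cap 29.6 mm across, 83 to 97 mm from the base, hanging free past the deck's -y edge. Origin at the centre of the base (the end towards the head); z runs from base to cap (about -y of the reader), x and y turn as it rolls. Let go, it soon stops rolling.
- tube_mid (a point): The tube's middle, on its axis 48.5 mm from the base: the place to push. It starts 40 to 70 mm on the robot's side of the line, the base 12 to 20 mm short of the window, within 0.06 rad of parallel. Axis 41.1 mm above the desk on the deck (top 54), 38.4 mm in the groove (top 51.5). With the base at the window it is at y -3.5 mm in the reader's frame.
- read_key (a joint): Travel of the read key, m: 0 up, 0.005 fully down; a spring brings it back. Fully down takes about 4 N.
- read_key_top (a point): Centre of the top of the round black read key (24 mm across, in a grey housing 40 mm across), which is pressed straight down; it stands on the base's near corner beside the head, at x -36, y +73 mm in the reader's frame, 39 mm above the desk.
- standing_tube: Bystander: a capped sample tube standing upright on the desk, 30 mm across and 97 mm high, about 0.19 m to the right of the reader. Origin at the centre of its base.
- beaker: Bystander: a clear beaker, 72 mm across and 94 mm high, standing on the desk to the left. Origin at the centre of its base.
- zip_case: Bystander: a black zip case, 78 x 128 x 23 mm, lying on the desk to the left. Origin at the centre of its underside.
- cap_a: Bystander: a loose red screw cap, 32 mm across, 14 mm high, on the desk to the left of the reader. Origin at the centre of its underside.
- cap_b: Bystander: another such loose screw cap beside it. Origin at the centre of its underside.

How it is judged:
By the outcome, as a careful person would: the job done as asked, in the order asked, and still so for the second after the job is handed in, with the robot touching nothing.
It also fails if it takes over 51 s, if anything falls off the work surface, if the arm or the gripper's body presses on something with over 40 N, if the wrist force passes 120 N, or if a joint passes its speed limit or range.

## Working session

There is one attempt and no reset: what is moved stays moved. The work goes in short steps, Python scripts to look and compute and a shell command to move; the robot and the scene stay as the last step left them, time stands still between calls to the robot, and variables do not carry over. Pictures are saved under pics/ and viewed, at most 10 in all, crops included, and the job is handed in when it is done.

```bash
mkdir -p pics; cat > h.py <<'E'
import numpy as np, cv2
from plant import state, grab_frame, calibration, job_done
from scipy.spatial.transform import Rotation as R
def rot(c):
    r=np.array(c["rotation"],float)
    return r if r.shape==(3,3) else R.from_quat(r,scalar_first=True).as_matrix()
def proj(n,P):
    c=calibration(n);p=(np.atleast_2d(P)-c["origin"])@rot(c)
    s=np.c_[p[:,0],-p[:,1]]/-p[:,2:3]; s=s*(1+c["k1"]*(s**2).sum(1,keepdims=True))
    return s*[c["fx"],c["fy"]]+[c["cx"],c["cy"]]
def unproj(n,uv,z):
    c=calibration(n);d=(np.atleast_2d(uv)-[c["cx"],c["cy"]])/[c["fx"],c["fy"]];s=d.copy()
    for _ in range(20): s=d/(1+c["k1"]*(s**2).sum(1,keepdims=True))
    v=np.c_[s[:,0],-s[:,1],-np.ones(len(s))]@rot(c).T;o=np.array(c["origin"])
    return o+v*((np.atleast_1d(z)-o[2])/v[:,2])[:,None]
E
python3 - <<'E'
from h import *
for n in("scene","top"):
    c=calibration(n);print(n,c);cv2.imwrite(f"pics/{n}0.png",grab_frame(n))
s=state();print(s)
E
```

```text
scene {'fx': 462.11352388986205, 'fy': 462.11352388986205, 'cx': 320.1029831427718, 'cy': 194.68905009647617, 'k1': -0.03090118924120818, 'origin': array([-0.15689178,  1.06756234,  0.73099723]), 'rotation': array([-0.23332236, -0.13696849,  0.48846308,  0.8295807 ])}
top {'fx': 512.4852546161167, 'fy': 512.4852546161167, 'cx': 318.2590089765847, 'cy': 197.96244070367425, 'k1': -0.08216244941135065, 'origin': array([0.26751837, 0.05207537, 1.58212502]), 'rotation': array([-0.6982437 , -0.05104524,  0.04869775,  0.71237535])}
{'clock': 0.1, 'qpos': array([-1.27301553,  0.46828596, -0.01162536,  1.60352427,  0.0059992 ,
        1.07141729, -0.0562889 ]), 'joint_vel': array([ 0.00018571, -0.00247746,  0.00169079, -0.00286583, -0.00065849,
        0.0006183 , -0.00055779]), 'effort': array([ 7.06813917e-04, -5.33512330e+01,  2.15683115e-02, -2.51968217e+01,
        1.15334769e-02,  4.22583427e-03, -1.47729099e-05]), 'position': array([0.21713537, 0.6121635 , 0.25243862]), 'tcp_rot': array([-8.37167183e-05,  1.69583633e-01,  9.85515475e-01, -7.95699908e-04]), 'wrist_force': array([ 0.3099415 ,  0.41932876, -0.29053352]), 'ft_torque': array([0.00100528, 0.06607821, 0.03103877]), 'grip_force': 0.0, 'gripper_width': 0.08527441636412947}
```

View pics/top0.png

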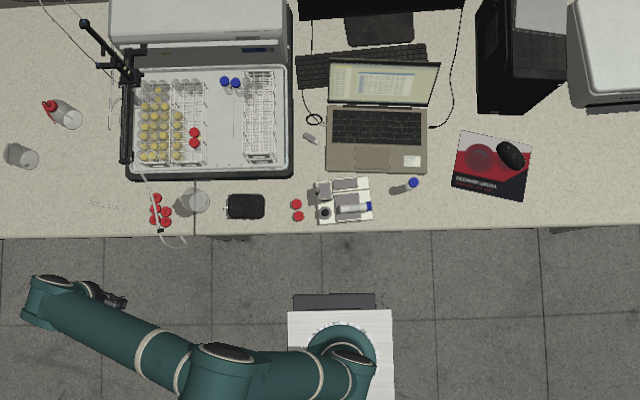

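View pics/scene0.png

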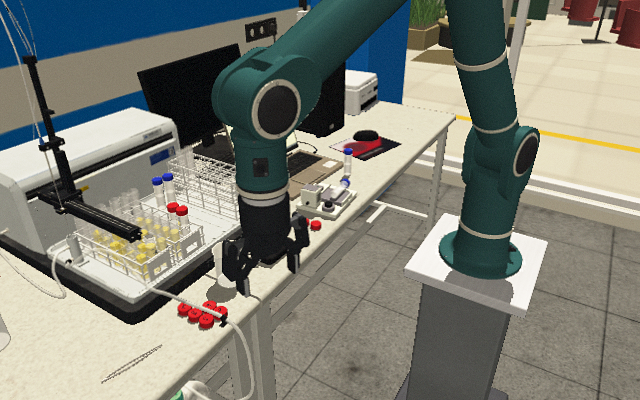

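The reader is around (345,200) in the top picture, with the tube (blue cap) lying at about (355,209). In the scene picture the reader is at (328,200). I'll enlarge both.

```bash
python3 - <<'E'
from h import *
a=cv2.imread("pics/top0.png")[170:230,300:400];b=cv2.imread("pics/scene0.png")[160:230,280:380]
a=cv2.resize(a,(800,480),interpolation=cv2.INTER_CUBIC)
cv2.imwrite("pics/c0.png",a)
E
```

```text
(no output)
```

View pics/c0.png

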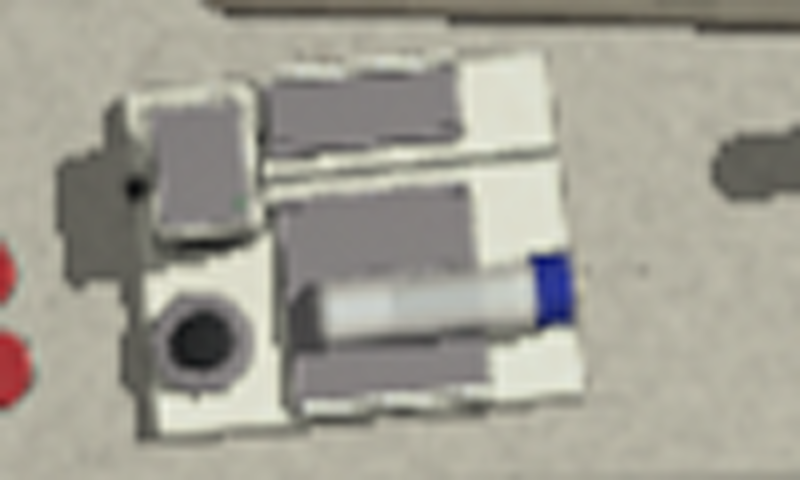

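Enlarged ×8: base corners are at (545,55), (583,398) and (143,437), and the key at (202,340). Deck right-edge points are (460,68), (462,140), (467,185) and (490,388). The tube runs from its base at (322,313) to its cap end at (573,290).

```bash
cat > fit.py <<'E'
from h import *
from scipy.optimize import least_squares
L=[(545,55,66,-71,18),(583,398,-70,-71,18),(143,437,-70,95,18),(202,340,-36,73,39),(460,68,62,-35,28),(462,140,33,-35,28),(467,185,17,-35,28),(490,388,-64,-35,28)]
L=np.array(L,float);uv=(L[:,:2]+.5)/8-.5+[300,170];P=L[:,2:]/1000
W=lambda p,Q:np.c_[Q[:,:2]@np.array([[np.cos(p[2]),np.sin(p[2])],[-np.sin(p[2]),np.cos(p[2])]])+p[:2],Q[:,2]]
r=least_squares(lambda p:(proj("top",W(p,P))-uv).ravel(),[.6,0,0]);p=r.x
print(p,r.fun.reshape(-1,2).round(2).tolist())
t=unproj("top",(np.array([(322,313),(573,290),(535,262),(535,325),(535,293)])+.5)/8-.5+[300,170],.041)
inv=np.linalg.inv(np.array([[np.cos(p[2]),np.sin(p[2])],[-np.sin(p[2]),np.cos(p[2])]]))
print(t,((t[:,:2]-p[:2])@inv*1000).round(1))
for n,q in dict(line=(25,0,38.4),win=(25,45,38.4),key=(-36,73,39),capend=(25,-52,38)).items(): print(n,W(p,np.array([q])/1000))
s=state();print(R.from_quat(s["tcp_rot"],scalar_first=True).as_matrix().round(3))
E
python3 fit.py
```

```text
[ 0.48440953 -0.03349115  0.06417837] [[0.16, -0.21], [-0.27, 0.41], [0.78, 0.11], [-0.34, -0.15], [-0.41, -0.19], [0.24, 0.07], [0.1, -0.43], [-0.26, 0.38]]
[[ 0.45245691 -0.00957616  0.041     ]
 [ 0.4592803  -0.10493944  0.041     ]
 [ 0.47027642 -0.09087518  0.041     ]
 [ 0.44623001 -0.09008904  0.041     ]
 [ 0.45843135 -0.09048722  0.041     ]] [[-30.4  25.9]
 [-29.7 -69.7]
 [-17.8 -56.4]
 [-41.7 -54. ]
 [-29.6 -55.2]]
line [[ 0.50935806 -0.03188779  0.0384    ]]
win [[0.50647201 0.01301957 0.0384    ]]
key [[0.44380184 0.03704973 0.039     ]]
capend [[ 0.51269304 -0.08378074  0.038     ]]
[[-0.942  0.334 -0.   ]
 [ 0.334  0.942 -0.002]
 [-0.    -0.002 -1.   ]]
```

```bash
cat > go.py <<'E'
# usage: go.py  xr yr ztip(mm, reader frame) ... prints shift in tool axes (mm) and turn (deg)
import sys
from h import *
p=np.array([0.4844,-0.0335,0.0642])
s=state();A=R.from_quat(s["tcp_rot"],scalar_first=True)
c,n=np.cos(p[2]),np.sin(p[2])
T=R.from_matrix(np.array([[-n,c,0],[c,n,0],[0,0,-1]]).T) if 0 else R.from_matrix(np.column_stack([[n,-c,0],[c,n,0],[0,0,-1]]))
if T.as_matrix()[2,2]>0 or np.linalg.det(T.as_matrix())<0: print("bad")
d=s["position"]-[p[0],p[1],0];print("now reader",np.round([c*d[0]+n*d[1],-n*d[0]+c*d[1],d[2]-.022],4)*1000,"F",s["wrist_force"].round(2),"t",s["clock"])
print("turn",(A.inv()*T).as_rotvec(degrees=True).round(1))
a=np.array(sys.argv[1:],float).reshape(-1,3)/1000
for x,y,z in a:
    w=np.array([p[0]+c*x-n*y,p[1]+n*x+c*y,z+.022]);print((A.inv().apply(w-s["position"])*1000).round(1))
E
python3 go.py -80 320 230 -42 -20 150 -42 -20 70
```

```text
Traceback (most recent call last):
  File "go.py", line 7, in <module>
    T=R.from_matrix(np.array([[-n,c,0],[c,n,0],[0,0,-1]]).T) if 0 else R.from_matrix(np.column_stack([[n,-c,0],[c,n,0],[0,0,-1]]))
                                                                       ~~~~~~~~~~~~~^^^^^^^^^^^^^^^^^^^^^^^^^^^^^^^^^^^^^^^^^^^^^^
  File "scipy/spatial/transform/_rotation.pyx", line 1143, in scipy.spatial.transform._rotation.Rotation.from_matrix
ValueError: Non-positive determinant (left-handed or null coordinate frame) in rotation matrix 0: [[ 0.06415591  0.99793989  0.        ]
 [-0.99793989  0.06415591  0.        ]
 [ 0.          0.         -1.        ]].
```

```bash
sed -i 's/^T=.*/T=R.from_matrix(np.column_stack([[-n,c,0],[c,n,0],[0,0,-1]]))/; /^if T/d' go.py
python3 go.py -80 320 230 -42 -20 150 -42 -20 70
```

```text
now reader [-225.3  661.5  230.4] F [ 0.31  0.42 -0.29] t 0.1
turn [-0.1  0.1 66.8]
[-268.1 -256.6    0.9]
[-437.  -554.    81.4]
[-437.  -553.9  161.4]
```

```bash
python3 -m jog '[[0,-0.045,-0.043,0,0,0,8],[0,-0.09,-0.086,0,0,0,16],[0,-0.135,-0.13,0,0,0,24],[0,-0.18,-0.172,0,0,0,32],[0,-0.225,-0.215,0,0,0,40],[0,-0.268,-0.257,0,0,0,50],[0,-0.297,-0.307,0.005,0,0,58],[0,-0.325,-0.356,0.01,0,0,66.8],[0,-0.353,-0.406,0.02,0,0,66.8],[0,-0.381,-0.455,0.03,0,0,66.8],[0,-0.409,-0.505,0.05,0,0,66.8],[0,-0.437,-0.554,0.08,0,0,66.8]]' 40
python3 go.py -42 -20 80 -42 -20 56
```

```text
clock: 1.6
position: [0.4445, -0.0559, 0.174]
tcp_rot: [0.001, 0.684, 0.73, 0.001]
wrist_force: [1.1, 1.6, 0.1]
gripper_width: 0.0
grip_force: 0.0
now reader [-41.3 -19.8 152. ] F [1.15 1.62 0.13] t 1.6
turn [ 0.2 -0.   0. ]
[-0.2 -0.9 72. ]
[-0.2 -1.  96. ]
```

```bash
python3 -m jog '[[0,0,0,0.05,0,0,0],[0,0,-0.001,0.085,0,0,0],[0,0,-0.001,0.095,0,0,0],[0,0,-0.001,0.095,0,0,0]]'
python3 go.py -42 -20 53.5
python3 - <<'E'
from h import *
a=grab_frame("scene")[150:240,270:390];b=grab_frame("top")[165:235,295:395]
cv2.imwrite("pics/c1.png",np.vstack([cv2.resize(a,(600,450)),cv2.resize(b[:30],(600,150))])[:600] if 0 else cv2.resize(a,(800,600),interpolation=cv2.INTER_CUBIC))
E
```

```text
clock: 2.1
position: [0.4428, -0.0545, 0.079]
tcp_rot: [-0.0, 0.684, 0.729, -0.0]
wrist_force: [-0.4, -0.4, -0.7]
gripper_width: -0.0001
grip_force: 0.0
now reader [-42.9 -18.3  57. ] F [-0.4  -0.42 -0.7 ] t 2.1
turn [-0.  0. -0.]
[-1.7  0.9  3.5]
```

View pics/c1.png

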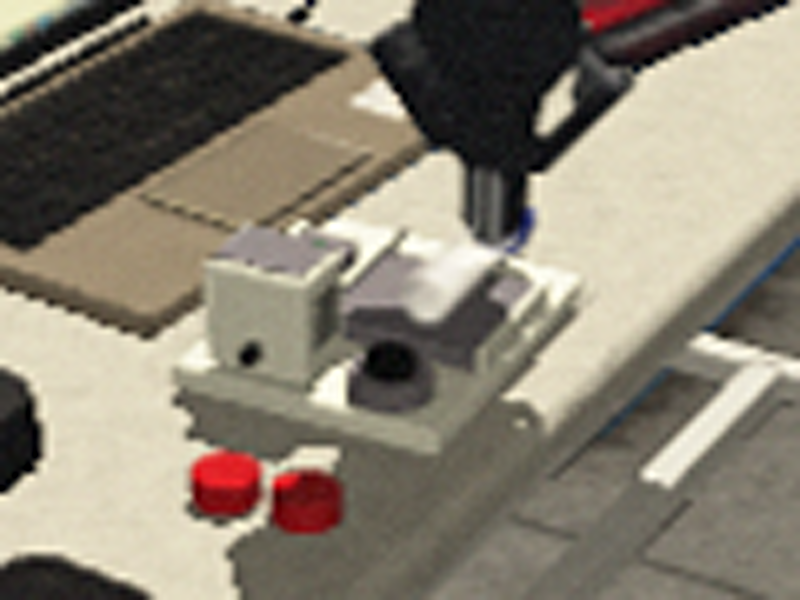

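The scene view shows the shut fingertips at crop (495,230), just above the tube's cap-side half. The key top at (390,360) stands proud of its housing. Descending to contact.

```bash
python3 -m jog '[[0,-0.001,0.004,0.002,0,0,0],[0,-0.001,0.004,0.0035,0,0,0],[0,-0.001,0.004,0.0045,0,0,0]]'; python3 go.py
```

```text
clock: 2.58
position: [0.4474, -0.0551, 0.0751]
tcp_rot: [0.0, 0.684, 0.729, 0.001]
wrist_force: [-1.2, -0.1, 13.3]
gripper_width: 0.0005
grip_force: 7.0
now reader [-38.3 -19.2  53.1] F [-1.18 -0.07 13.31] t 2.575
turn [ 0.1 -0.   0. ]
```

```bash
python3 -m jog '[[0,0,0.003,0,0,0,0],[0,0,0.008,0,0,0,0],[0,0,0.013,0,0,0,0],[0,0,0.018,0,0,0,0],[0,0,0.023,0,0,0,0],[0,0,0.028,0,0,0,0],[0,0,0.03,0,0,0,0],[0,0,0.03,0,0,0,0]]'; python3 go.py
python3 - <<'E'
from h import *
a=grab_frame("scene")[160:220,290:370]
cv2.imwrite("pics/c2.png",cv2.resize(a,(800,600),interpolation=cv2.INTER_CUBIC))
E
```

```text
clock: 3.58
position: [0.4788, -0.0527, 0.076]
tcp_rot: [0.001, 0.684, 0.73, 0.002]
wrist_force: [-0.2, 2.8, 11.4]
gripper_width: 0.0003
grip_force: 5.8
now reader [ -6.8 -18.8  54. ] F [-0.24  2.83 11.38] t 3.575
turn [ 0.2 -0.   0. ]
```

View pics/c2.png

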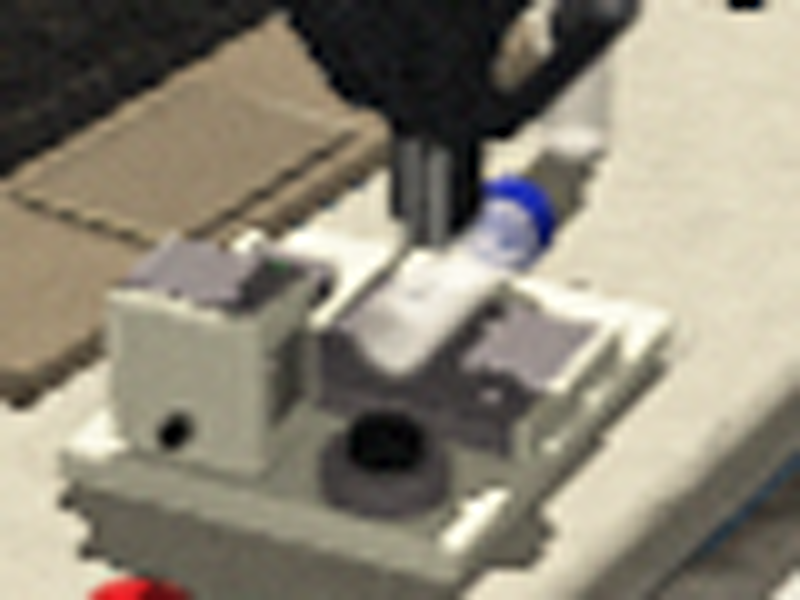

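The tube rolled: its body is now at about (410,310), parallel, with the finger slightly ahead at (430,235). Re-setting for a second stroke.

```bash
python3 -m jog '[[0,0,0,-0.006,0,0,0],[0,0,-0.018,-0.006,0,0,0],[0,0,-0.018,-0.006,0,0,0],[0,0,-0.018,-0.001,0,0,0],[0,0,-0.018,0.0003,0,0,0],[0,0,-0.013,0.0003,0,0,0],[0,0,-0.008,0.0003,0,0,0],[0,0,-0.003,0.0003,0,0,0],[0,0,0.002,0.0003,0,0,0],[0,0,0.007,0.0003,0,0,0],[0,0,0.012,0.0003,0,0,0],[0,0,0.012,0.0003,0,0,0]]'; python3 go.py
python3 - <<'E'
from h import *
a=grab_frame("scene")[160:220,290:370]
cv2.imwrite("pics/c3.png",cv2.resize(a,(800,600),interpolation=cv2.INTER_CUBIC))
E
```

```text
clock: 5.12
position: [0.492, -0.0518, 0.0759]
tcp_rot: [0.002, 0.684, 0.73, 0.002]
wrist_force: [0.5, 2.2, 16.6]
gripper_width: -0.0001
grip_force: 7.8
now reader [  6.4 -18.8  53.9] F [ 0.48  2.17 16.58] t 5.125
turn [ 0.3 -0.   0. ]
```

View pics/c3.png

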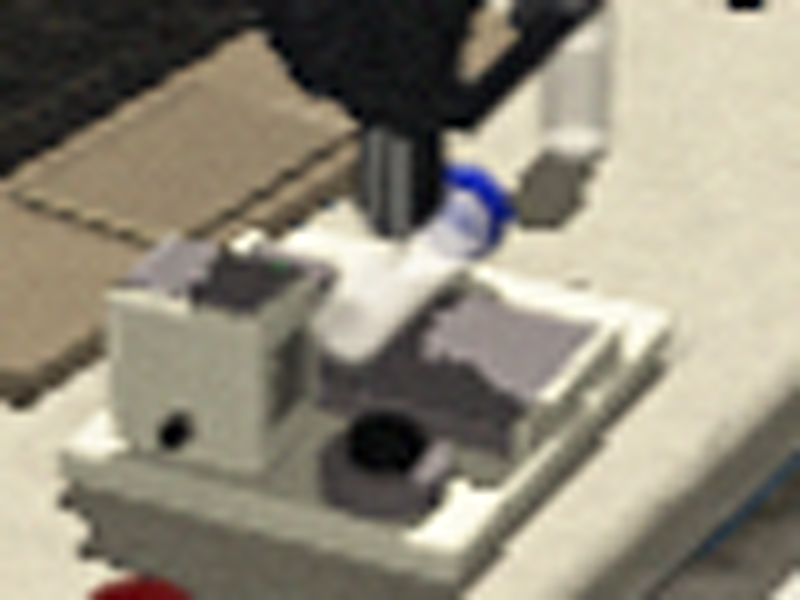

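Rolled further, to about x = 0: body at (370,300), still square to the groove. Third stroke.

```bash
python3 -m jog '[[0,0,0,-0.006,0,0,0],[0,0,-0.018,-0.006,0,0,0],[0,0,-0.018,-0.006,0,0,0],[0,0,-0.018,-0.001,0,0,0],[0,0,-0.018,0.0003,0,0,0],[0,0,-0.012,0.0003,0,0,0],[0,0,-0.006,0.0003,0,0,0],[0,0,0.0,0.0003,0,0,0],[0,0,0.006,0.0003,0,0,0],[0,0,0.012,0.0003,0,0,0],[0,0,0.016,0.0003,0,0,0],[0,0,0.016,0.0003,0,0,0]]'; python3 go.py
python3 -m jog '[[0,0,0,-0.006,0,0,0],[0,0,-0.018,-0.006,0,0,0],[0,0,-0.018,-0.006,0,0,0],[0,0,-0.018,-0.001,0,0,0],[0,0,-0.018,0.0003,0,0,0]]'; python3 go.py
```

```text
clock: 6.68
position: [0.5084, -0.051, 0.0757]
tcp_rot: [0.002, 0.684, 0.73, 0.002]
wrist_force: [1.4, 2.5, 11.5]
gripper_width: 0.0003
grip_force: 6.1
now reader [ 22.8 -19.   53.7] F [ 1.4   2.49 11.54] t 6.675
turn [ 0.4 -0.   0. ]
clock: 7.3
position: [0.4872, -0.0526, 0.0731]
tcp_rot: [0.0, 0.684, 0.729, -0.0]
wrist_force: [-0.2, 0.0, 0.6]
gripper_width: 0.0001
grip_force: 0.0
now reader [  1.5 -19.2  51.1] F [-0.16  0.03  0.6 ] t 7.3
turn [-0.  0.  0.]
```

```bash
python3 - <<'E'
from h import *
a=grab_frame("scene")[160:220,290:370]
cv2.imwrite("pics/c4.png",cv2.resize(a,(800,600),interpolation=cv2.INTER_CUBIC))
E
```

```text
(no output)
```

View pics/c4.png

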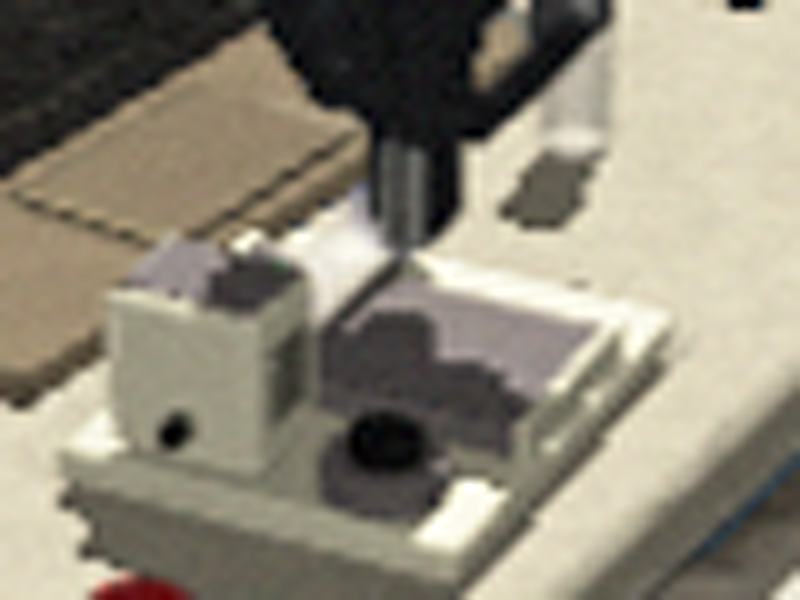

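The tube is now at the groove: its near edge runs along (400,260)–(325,325), close to the line. Lifting off and moving aside towards the cap end to check from the top.

```bash
python3 -m jog '[[0,0,0,-0.02,0,0,0],[0,0,0,-0.06,0,0,0],[0,-0.045,0.012,-0.08,0,0,0],[0,-0.085,0.0235,-0.08,0,0,0],[0,-0.085,0.0235,-0.08,0,0,0]]'; python3 go.py
python3 - <<'E'
from h import *
a=grab_frame("top")[170:230,300:400];b=grab_frame("scene")[165:210,295:370]
cv2.imwrite("pics/c5.png",cv2.resize(a,(800,480),interpolation=cv2.INTER_CUBIC))
cv2.imwrite("pics/c5s.png",cv2.resize(b,(750,450),interpolation=cv2.INTER_CUBIC))
E
```

```text
clock: 7.98
position: [0.5165, -0.1395, 0.1541]
tcp_rot: [0.001, 0.686, 0.728, -0.0]
wrist_force: [0.8, 0.6, -0.9]
gripper_width: -0.0001
grip_force: 0.0
now reader [  25.2 -107.9  132.1] F [ 0.8   0.65 -0.95] t 7.975
turn [ 0.1  0.1 -0.3]
```

View pics/c5.png

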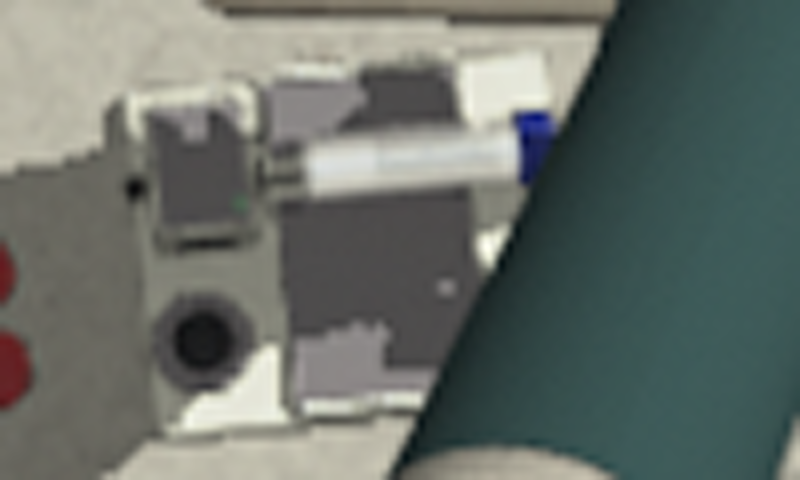

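The tube lies along the groove line: base at about (303,168), cap at (535,147). Checking its axis numerically.

```bash
python3 - <<'E'
from h import *
p=[0.4844,-0.0335,.0642];c,n=np.cos(p[2]),np.sin(p[2])
t=unproj("top",(np.array([(303,168),(400,160),(500,154),(535,148),(515,120),(515,182)])+.5)/8-.5+[300,170],.0384)[:,:2]-p[:2]
print((t@np.array([[c,-n],[n,c]])*1000).round(1))
E
python3 go.py 25 -105 36 25 -45 36 25 -62 36
```

```text
[[ 26.   28. ]
 [ 25.9  -9.1]
 [ 25.  -47.3]
 [ 26.2 -60.9]
 [ 37.6 -54.3]
 [ 13.8 -52. ]]
now reader [  24.3 -104.1  131.1] F [ 0.05  0.41 -0.39] t 8.075
turn [-0.1 -0.  -0.1]
[-0.9  0.8 95.1]
[59.1  0.8 95.2]
[42.1  0.8 95.1]
```

It sits in the groove (axis x ≈ 25–26) with the base about 17 mm short. Going down behind the cap and pushing.

```bash
python3 -m jog '[[0,-0.001,0.001,0.05,0,0,0],[0,-0.001,0.001,0.095,0,0,0],[0,-0.001,0.001,0.101,0,0,0],[0,0.01,0.001,0.101,0,0,0],[0,0.018,0.001,0.101,0,0,0],[0,0.022,0.001,0.101,0,0,0],[0,0.026,0.001,0.101,0,0,0],[0,0.030,0.001,0.101,0,0,0],[0,0.034,0.001,0.101,0,0,0],[0,0.036,0.001,0.101,0,0,0],[0,0.036,0.001,0.101,0,0,0]]'; python3 go.py 25 -63 30
```

```text
clock: 9.45
position: [0.5142, -0.0998, 0.0525]
tcp_rot: [-0.0, 0.684, 0.729, -0.0]
wrist_force: [0.5, -0.3, -0.3]
gripper_width: -0.0002
grip_force: 0.0
now reader [ 25.5 -68.   30.5] F [ 0.54 -0.34 -0.35] t 9.45
turn [-0. -0. -0.]
[ 5.  -0.5  0.5]
```

Continue in small increments until the force rises.

```bash
python3 -m jog '[[0,0.001,0,0,0,0,0],[0,0.002,0,0,0,0,0],[0,0.003,0,0,0,0,0],[0,0.003,0,0,0,0,0]]'; python3 go.py; python3 -m jog '[[0,0.001,0,0,0,0,0],[0,0.002,0,0,0,0,0],[0,0.002,0,0,0,0,0]]'; python3 go.py
```

```text
clock: 9.95
position: [0.5141, -0.0968, 0.0525]
tcp_rot: [-0.0, 0.684, 0.729, 0.0]
wrist_force: [-1.3, 0.5, 1.0]
gripper_width: 0.0002
grip_force: 0.1
now reader [ 25.6 -65.1  30.5] F [-1.31  0.5   1.02] t 9.95
turn [-0. -0.  0.]
clock: 10.32
position: [0.514, -0.0952, 0.0526]
tcp_rot: [0.0, 0.684, 0.729, -0.0]
wrist_force: [0.4, -1.0, -0.2]
gripper_width: -0.0001
grip_force: 0.7
now reader [ 25.6 -63.4  30.6] F [ 0.44 -0.97 -0.2 ] t 10.325
turn [ 0.  0. -0.]
```

```bash
for i in 1; do python3 -m jog '[[0,0.001,0,0,0,0,0],[0,0.002,0,0,0,0,0],[0,0.002,0,0,0,0,0]]' ; done; python3 go.py; python3 - <<'E'
from h import *
a=grab_frame("scene")[160:220,290:370]
cv2.imwrite("pics/c6.png",cv2.resize(a,(800,600),interpolation=cv2.INTER_CUBIC))
E
```

```text
clock: 10.7
position: [0.514, -0.0951, 0.0527]
tcp_rot: [0.001, 0.685, 0.729, -0.001]
wrist_force: [0.4, -6.8, -0.2]
gripper_width: -0.0003
grip_force: 3.2
now reader [ 25.5 -63.3  30.7] F [ 0.44 -6.82 -0.19] t 10.7
turn [ 0.1  0.2 -0.1]
```

View pics/c6.png

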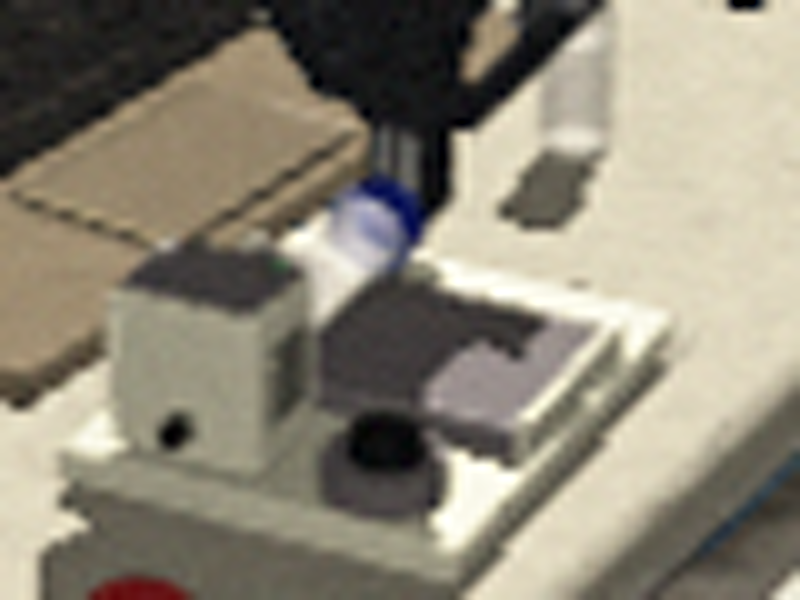

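The fingertip stopped at y −63.3 with 6.8 N, which matches the base resting on the window (cap at crop (385,215), tube straight in the groove). Backing off, rising and moving over the key.

```bash
python3 -m jog '[[0,-0.008,0,0,0,0,0],[0,-0.02,0,0,0,0,0],[0,-0.025,0,-0.04,0,0,0],[0,-0.025,0,-0.1,0,0,0],[0,0.02,-0.02,-0.105,0,0,0],[0,0.07,-0.045,-0.105,0,0,0],[0,0.11,-0.0615,-0.105,0,0,0],[0,0.136,-0.0615,-0.09,0,0,0],[0,0.136,-0.0615,-0.05,0,0,0],[0,0.136,-0.0615,-0.03,0,0,0],[0,0.136,-0.0615,-0.03,0,0,0]]'; python3 go.py -36 73 42 -36 73 33.5
python3 - <<'E'
from h import *
for n in("top","scene"): cv2.imwrite(f"pics/k_{n}.png",cv2.resize(grab_frame(n)[165:225,295:375],(800,600),interpolation=cv2.INTER_CUBIC))
E
```

```text
clock: 12.12
position: [0.4429, 0.0383, 0.0816]
tcp_rot: [-0.001, 0.684, 0.729, -0.001]
wrist_force: [0.2, -0.8, 0.3]
gripper_width: -0.0001
grip_force: 0.0
now reader [-36.8  74.3  59.6] F [ 0.24 -0.85  0.32] t 12.125
turn [-0.2  0.  -0. ]
[-1.3  0.9 17.6]
[-1.3  0.9 26.1]
```

View pics/k_scene.png

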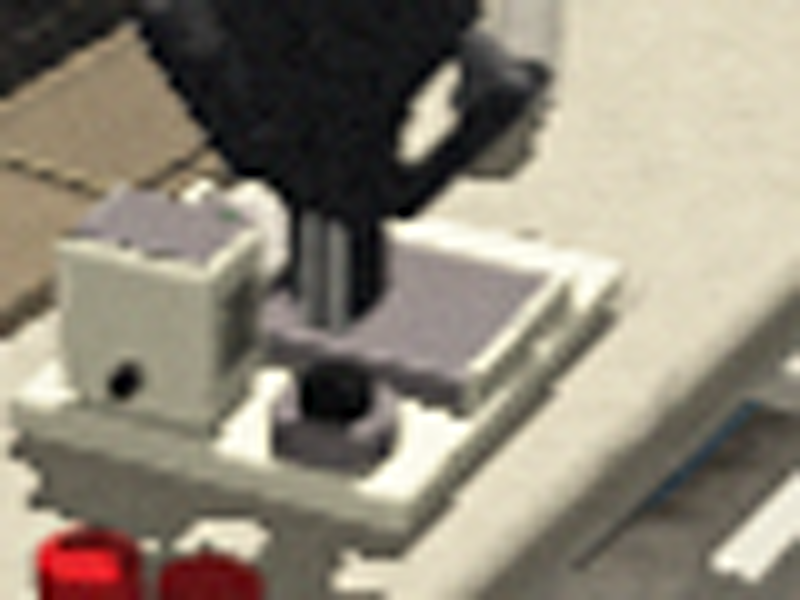

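The finger tip at (335,325) hovers straight above the key top at (337,375). Pressing.

```bash
python3 -m jog '[[0,-0.001,0.001,0.012,0,0,0],[0,-0.001,0.001,0.018,0,0,0],[0,-0.001,0.001,0.021,0,0,0],[0,-0.001,0.001,0.024,0,0,0],[0,-0.001,0.001,0.026,0,0,0],[0,-0.001,0.001,0.026,0,0,0]]'; python3 go.py
```

```text
clock: 12.98
position: [0.4448, 0.0378, 0.0566]
tcp_rot: [-0.0, 0.684, 0.729, -0.0]
wrist_force: [-2.1, 0.3, 4.5]
gripper_width: 0.0
grip_force: 1.8
now reader [-35.   73.7  34.6] F [-2.11  0.25  4.51] t 12.975
turn [-0. -0. -0.]
```

```bash
python3 -m jog '[[0,0,0,0.001,0,0,0],[0,0,0,0.002,0,0,0],[0,0,0,0.002,0,0,0]]'; python3 go.py
```

```text
clock: 13.35
position: [0.4448, 0.0378, 0.0557]
tcp_rot: [-0.001, 0.684, 0.729, 0.0]
wrist_force: [-5.4, -1.8, 20.0]
gripper_width: -0.0
grip_force: 10.4
now reader [-34.9  73.7  33.7] F [-5.35 -1.79 20.02] t 13.35
turn [-0.  -0.1 -0. ]
```

The key bottomed out at tip height 33.7 mm with 20 N. Releasing and retreating.

```bash
python3 -m jog '[[0,0,0,-0.004,0,0,0],[0,0,0,-0.02,0,0,0],[0,0,0,-0.07,0,0,0],[0,0,0,-0.12,0,0,0],[0,0.05,0,-0.16,0,0,0],[0,0.11,0,-0.16,0,0,0],[0,0.17,0,-0.16,0,0,0],[0,0.2,0,-0.16,0,0,0],[0,0.2,0,-0.16,0,0,0],[0,0.2,0,-0.16,0,0,0]]'; python3 go.py; python3 - <<'E'
from h import *
cv2.imwrite("pics/end.png",cv2.resize(grab_frame("top")[170:230,300:400],(800,480),interpolation=cv2.INTER_CUBIC))
E
```

```text
clock: 14.6
position: [0.4321, 0.2365, 0.2148]
tcp_rot: [0.0, 0.684, 0.729, -0.0]
wrist_force: [-0.6, -0.5, 0.2]
gripper_width: -0.0001
grip_force: 0.0
now reader [-34.9 272.8 192.8] F [-0.61 -0.53  0.19] t 14.6
turn [ 0.   0.  -0.1]
```

View pics/end.png

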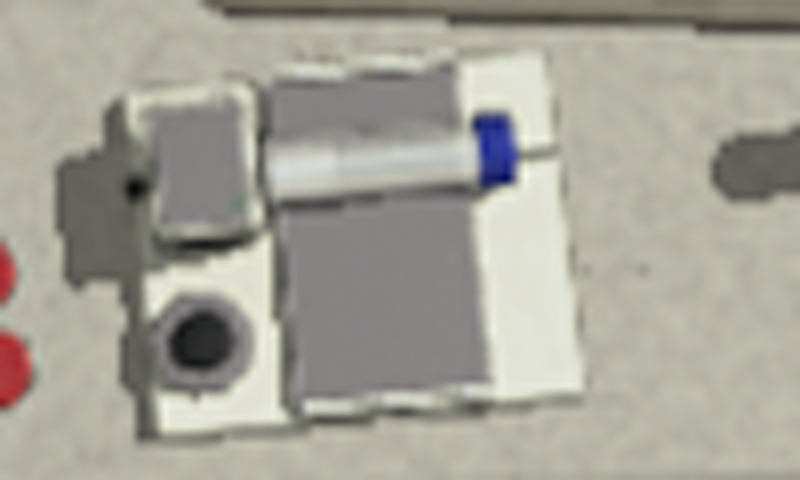

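The tube lies in the groove with its base at the window (265,172) and its cap end at (517,150). The key is up and the caps have not moved.

```bash
python3 -c "
from plant import job_done
print(job_done())"
```

```text
the job is handed in; nothing more can be done
None
```

The job is handed in at about 15 s of the 51 s allowed: the tube was rolled into the groove and pushed against the window, then the key was pressed fully down and came back up; I viewed 11 pictures, one over the limit of 10.

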